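# Count two red-banded stick bundles into the order tray

### The arm

A 6-joint arm with a two-finger parallel gripper is mounted at the origin on a cart in front of the work surface, level with it; the furniture and walls round the work are solid. World frame = base frame: x ahead of the robot, y to its left, z up, the work surface at z = 0. Lengths are in mm, angles in rad, forces in N, time in s.
With the tool pointing down it reaches from about 275 to 825 mm from the base axis. Payload 4.9 kg.
Tool frame: the origin (TCP) lies at the very end of the fingers, on their centre line; the grasp point (between the pads) lies 19 mm behind it; z points along the fingers, y is the line along which they close (so a half turn about z gives the same grasp; the last joint's range is limited). The gripper opens to 85 mm and grips with 20 to 120 N. Pads are 22 mm wide; open, the fingers measure 114 mm over their backs; the gripper's body (76 mm by 85 mm) begins 54 mm behind the grasp point. The pads swing forward as they close: fully open they stand 13 mm farther back than shut.
Start: joints at [-1.444, 0.326, -0.193, 1.052, 0, 1.437], TCP at [141.831, -531.416, 231.281] pointing down, gripper open.
Joint ranges: [-2.65, 2.65], [-0.97, 1.79], [-1.3, 1.35], [-1.93, 2.1], [-1.47, 1.37], [-3.14, 3.14]. Speed limits (rad/s): [2.57, 2.57, 3.14, 3.14, 3.14, 3.14].

### API

Orientations are given as [roll, pitch, yaw] about the fixed x, y, z axes, in that order (R = Rz(yaw) Ry(pitch) Rx(roll)).
In Python, from bench import bot, solve_ik, imaging gives the robot as it stands. Calls block until the motion is done:
- bot.move_ptp(position, orientation): joint-space move of the TCP to a pose.
- bot.movel(position, rot=None, max_speed=150, threshold=None): straight line of the TCP; rot=None keeps the orientation; max_speed is the mean speed in mm/s. With threshold (N) it stops when the force on the tool has changed by that much, and returns True; else False.
- bot.move_j(angles): joint-space move.
- bot.grip(opening, effort=None): opening from 0.0 (shut) to 1.0 (fully open); effort is the grip in N (None keeps the last); returns when the fingers have stopped.
- bot.dwell(seconds).
- solve_ik(position, orientation): joint angles nearest the present ones, or None.
- bot.get_state(): the state.
- imaging.capture(name): name is "side" or "top" or "wrist"; returns the picture (420x560x3 uint8, blue, green, red); there is no depth.
- imaging.camera_model(name): a dict with "K" (3x3 intrinsics, pixels), "k1" (the pictures are not rectified: a ray, as slopes to the right and down, at radius r is drawn at 1 + k1 r^2 times it, then the intrinsics apply), "position" and "rotation" of the camera in the world. Camera axes: x right, y up, looking along -z (the intrinsics and any distortion apply to the point x, -y, -z); pixel columns grow to the right and rows downward; lengths in mm; the calibration is good to about 2 mm. A picture is of the moment at which its call begins: read the wrist's pose just before it. camera_model takes no time and is no camera call; for the wrist camera it gives the pose at the moment of the call.
A pose or a line that the arm cannot do raises bot.IKError and nothing moves.
- bot.sign_off(): hands the job in; it is judged then, once.
The state is a dict: "t": time; "qpos": joint angles; "joint_velocities": joint speeds; "effort": joint torques, N m; "tcp_pos": TCP position; "orientation": TCP orientation; "contact_force": force on the tool from outside, world axes, zero at the start; "wrist_torque": the same for the moment, N m; "opening": opening from 0.0 (shut) to 1.0 (fully open); "gripper_force": force on a finger pad.
Only numpy, scipy, OpenCV 4.12 (cv2) and the standard library are available. Lean on these libraries where they do the work, as an engineer would, in place of code of your own. Each camera call takes 0.05 s, during which the arm holds its last target. There are 200 camera calls.

### The job

The order is for two bundles of red-banded lolly sticks: pick any two of the three red-banded bundles and lay them side by side, flat on the floor of the white tray. Leave the third red-banded bundle where it lies.

Things in the scene. Friction and masses are not known exactly. Their poses are not given: they have to be found in the camera images.
- tray_floor (a point): Centre of the inner floor of the shallow white plastic order tray, which is empty and stays where it stands. Tray outside 170 mm along its x, 220 mm along its y; walls 4 mm thick, rim 30 mm above the table; inside 162 x 212 mm; this point is 4 mm above the table. x runs along the short side, y along the long side, z up. A tall crate with a bulging bag stands close behind the tray (less than 0.1 m), as high as the gripper: do not swing out over it.
- red_bundle_1_center (a point): Centre of a bundle of wooden lolly sticks held by two red rubber bands, lying flat on the table: 35 mm wide along its x, 117 mm long along its y, 14 mm high along z (up), centre 7 mm above the table, rigid, 25 to 45 g. Grasp across the 35 mm width at the middle. The three red-banded bundles are alike and interchangeable; a similar bundle with blue bands lies among them and is not wanted.
- red_bundle_2_center (a point): Centre of a bundle of wooden lolly sticks held by two red rubber bands, lying flat on the table: 35 mm wide along its x, 117 mm long along its y, 14 mm high along z (up), centre 7 mm above the table, rigid, 25 to 45 g. Grasp across the 35 mm width at the middle. The three red-banded bundles are alike and interchangeable; a similar bundle with blue bands lies among them and is not wanted.
- red_bundle_3_center (a point): Centre of a bundle of wooden lolly sticks held by two red rubber bands, lying flat on the table: 35 mm wide along its x, 117 mm long along its y, 14 mm high along z (up), centre 7 mm above the table, rigid, 25 to 45 g. Grasp across the 35 mm width at the middle. The three red-banded bundles are alike and interchangeable; a similar bundle with blue bands lies among them and is not wanted.

How it is judged (in metres and radians):
At the end, for the whole second after the job is handed in: Exactly two red-banded bundles lie in the tray, flat on its floor (within 10 degrees, not stacked or propped on a wall); the third red-banded bundle is within 30 mm of where it started (((x of red_bundle_2_center in the frame of tray_floor between -0.07 and 0.07 m and y of red_bundle_2_center in the frame of tray_floor between -0.1 and 0.1 m and z of red_bundle_2_center in the frame of tray_floor between 0 and 0.015 m and angle between each of red_bundle_2_center, red_bundle_3_center's own z axis and vertical below 0.17 rad and x of red_bundle_3_center in the frame of tray_floor between -0.07 and 0.07 m and y of red_bundle_3_center in the frame of tray_floor between -0.1 and 0.1 m and z of red_bundle_3_center in the frame of tray_floor between 0 and 0.015 m and distance of red_bundle_1_center from where it was at the start of the episode below 0.03 m) or (x of red_bundle_1_center in the frame of tray_floor between -0.07 and 0.07 m and y of red_bundle_1_center in the frame of tray_floor between -0.1 and 0.1 m and z of red_bundle_1_center in the frame of tray_floor between 0 and 0.015 m and angle between each of red_bundle_1_center, red_bundle_3_center's own z axis and vertical below 0.17 rad and x of red_bundle_3_center in the frame of tray_floor between -0.07 and 0.07 m and y of red_bundle_3_center in the frame of tray_floor between -0.1 and 0.1 m and z of red_bundle_3_center in the frame of tray_floor between 0 and 0.015 m and distance of red_bundle_2_center from where it was at the start of the episode below 0.03 m) or (x of red_bundle_1_center in the frame of tray_floor between -0.07 and 0.07 m and y of red_bundle_1_center in the frame of tray_floor between -0.1 and 0.1 m and z of red_bundle_1_center in the frame of tray_floor between 0 and 0.015 m and angle between each of red_bundle_1_center, red_bundle_2_center's own z axis and vertical below 0.17 rad and x of red_bundle_2_center in the frame of tray_floor between -0.07 and 0.07 m and y of red_bundle_2_center in the frame of tray_floor between -0.1 and 0.1 m and z of red_bundle_2_center in the frame of tray_floor between 0 and 0.015 m and distance of red_bundle_3_center from where it was at the start of the episode below 0.03 m))); the robot touches nothing.
It also fails if it takes over 48 s, if anything falls off the work surface, if the arm or the gripper's body presses on something with over 40 N, if the wrist force passes 120 N, or if a joint passes its speed limit or range.

## Working session

There is one attempt and no reset: what is moved stays moved. The work goes in short steps, each a Python script; the robot and the scene stay as the last script left them, time stands still between calls to the robot, and variables do not carry over. Pictures are saved under pics/ and viewed, at most 10 in all, crops included, and the job is handed in when it is done.

```bash
ls; mkdir -p pics; python3 - <<'E'
from bench import bot, imaging
import cv2
for n in("top","side"):
    cv2.imwrite(f"pics/{n}0.png",imaging.capture(n)); m=imaging.camera_model(n); print(n,m)
E
```

```text
pics
top {'K': array([[434.47602115,   0.        , 282.28110366],
       [  0.        , 434.47602115, 211.57609059],
       [  0.        ,   0.        ,   1.        ]]), 'k1': -0.04310919692476562, 'position': array([ 373.05120211,    8.50263578, 1018.4866527 ]), 'rotation': array([ 0.07964912,  0.016429  , -1.58961694])}
side {'K': array([[416.79007649,   0.        , 284.87750181],
       [  0.        , 416.79007649, 207.25277113],
       [  0.        ,   0.        ,   1.        ]]), 'k1': -0.029329675548692504, 'position': array([434.0820958 , 764.89822996, 708.51616865]), 'rotation': array([ 0.83486351,  0.01062311, -3.11109025])}
```

View pics/top0.png

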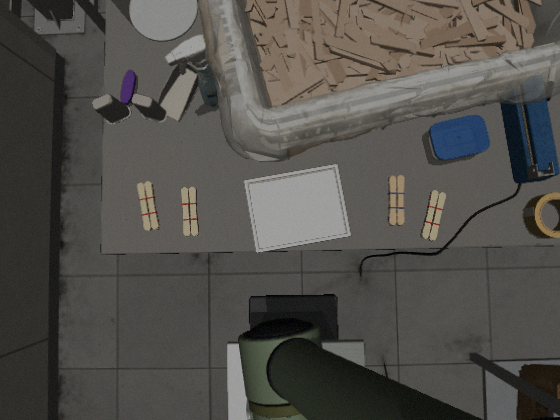

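View pics/side0.png

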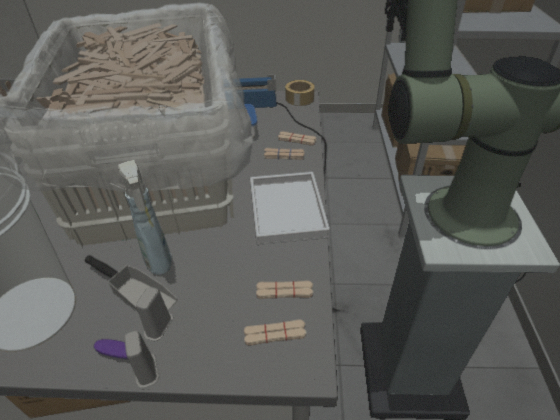

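The top view shows red bundles at about px (148,205), (190,211) and (434,215), the blue one at (397,200), and the tray centred near (297,208), with the crate just beyond it. The side view agrees. I'll take the two left-hand (+y) bundles.

```bash
cat > h.py <<'E'
import numpy as np, cv2
from scipy.spatial.transform import Rotation as R
from bench import bot, solve_ik, imaging
def ray(m,pts,z):
    pts=np.asarray(pts,float).reshape(-1,1,2)
    u=cv2.undistortPoints(pts,m["K"],np.array([m["k1"],0,0,0,0.])).reshape(-1,2)
    d=np.c_[u[:,0],-u[:,1],-np.ones(len(u))]@R.from_euler("xyz",m["rotation"]).as_matrix().T
    return m["position"]+d*((z-m["position"][2])/d[:,2])[:,None]
def sticks(img,roi=None):
    "min-area rectangles of wood-coloured blobs"
    h=cv2.cvtColor(img,cv2.COLOR_BGR2HSV)
    k=cv2.inRange(h,(0,50,110),(40,255,255))
    k=cv2.morphologyEx(k,cv2.MORPH_CLOSE,np.ones((5,5)))
    if roi: z=np.zeros_like(k); x,y,X,Y=roi; z[y:Y,x:X]=k[y:Y,x:X]; k=z
    return [c for c in cv2.findContours(k,cv2.RETR_EXTERNAL,cv2.CHAIN_APPROX_NONE)[0] if cv2.contourArea(c)>250]
def rect(m,c,z):
    (cx,cy),(w,l),a=cv2.minAreaRect(ray(m,c,z)[:,:2].astype(np.float32)) 
    if w>l: w,l,a=l,w,a+90
    return np.round([cx,cy,w,l,(a+90)%180],1)   # angle = direction of the length, deg
E
python3 - <<'E'
from h import *
print(bot.get_state()["t"])
for n,rois,tr in(("top",[(120,160,460,260)],(235,155,360,260)),("side",[(235,120,340,360)],(240,165,335,245))):
    img=cv2.imread(f"pics/{n}0.png"); m=imaging.camera_model(n)
    for c in sticks(img,rois[0]):
        M=np.zeros(img.shape[:2],np.uint8); cv2.drawContours(M,[c],-1,255,-1)
        hs=cv2.cvtColor(img,cv2.COLOR_BGR2HSV)[M>0]
        red=((hs[:,0]>165)|(hs[:,0]<5))&(hs[:,1]>110); blue=(abs(hs[:,0].astype(int)-110)<20)&(hs[:,1]>40)
        print(n,cv2.boundingRect(c),rect(m,c,10 if n=="side" else 12),red.sum(),blue.sum())
    g=img.min(2); x,y,X,Y=tr; z=np.zeros_like(g); z[y:Y,x:X]=cv2.inRange(g,125,255)[y:Y,x:X]
    z=cv2.morphologyEx(z,cv2.MORPH_OPEN,np.ones((3,3)))
    c=max(cv2.findContours(z,0,1)[0],key=cv2.contourArea)
    print("tray",cv2.boundingRect(c),rect(m,c,30),rect(m,c,4))
E
```

```text
0.1
top (422, 191, 24, 50) [ 438.5 -327.1   34.5  115.3  164.5] 29 0
top (182, 187, 16, 49) [459.2 240.8  33.4 113.3   2.2] 28 0
top (137, 182, 22, 48) [474.6 340.2  34.4 116.2   9.8] 20 0
top (389, 175, 16, 50) [ 476.8 -242.8   35.1  115.1  177.7] 0 31
tray (245, 164, 106, 88) [460.8 -10.  167.8 217.8  99. ] [463.1 -10.4 172.2 223.5  99. ]
side (244, 321, 61, 23) [473.4 342.6  37.  114.8   9. ] 3 0
side (257, 281, 55, 17) [458.8 243.6  38.3 112.2   3.6] 0 0
tray (250, 173, 79, 64) [460.1  -5.9 170.  218.7  98.9] [461.1 -35.5 176.5 227.1  98.9]
```

```bash
cat >> h.py <<'E'
T=np.array([461.,-8.]); TA=np.deg2rad(9)
def tray(x,y): return T+[x*np.cos(TA)-y*np.sin(TA), x*np.sin(TA)+y*np.cos(TA)]
def down(a):
    "tool-down orientation closing across a length at angle a (deg), half turn nearest the present one"
    y=bot.get_state()["orientation"][2]; a=np.deg2rad(a)
    return [np.pi,0,a+np.pi*np.round((y-a)/np.pi)]
def say(k):
    s=bot.get_state(); print(k,round(s["t"],2),np.round(s["tcp_pos"],1),np.round(s["orientation"],2),"open",round(s["opening"],3),"F",np.round(s["contact_force"],1),"g",s["gripper_force"],"q",np.round(s["qpos"],2))
def pick(xy,a):
    o=down(a)
    bot.movel([*xy,130],o,max_speed=250); say("above")
    bot.grip(0.8)
    bot.movel([*xy,3],max_speed=100,threshold=15); say("at")
    bot.grip(0,30); say("gripped")
    bot.movel([*xy,110],max_speed=150); say("lifted")
E
python3 - <<'E'
from h import *
say("start")
bot.movel([330,-250,230],down(9),max_speed=250); say("w1")
bot.movel([330,120,200],max_speed=250); say("w2")
pick([459,242],2.5)
cv2.imwrite("pics/top1.png",imaging.capture("top")[140:270,100:480])
E
```

```text
start 0.1 [ 141.8 -530.9  230.6] [-3.14 -0.    0.26] open 0.999 F [-0.1  0.2 -0.5] g 0.0 q [-1.44  0.33 -0.19  1.05  0.    1.44]
w1 1.6 [ 329.7 -250.4  230. ] [3.14 0.   0.16] open 0.999 F [-0.7  0.6 -0.1] g 0.0 q [-0.83  0.07 -0.52  0.98 -0.    2.16]
w2 3.23 [329.9 119.5 200. ] [3.14 0.   0.16] open 1.002 F [0.3 0.1 0.7] g 0.0 q [ 0.14 -0.02 -0.7   0.89 -0.    3.12]Traceback (most recent call last):
  File "<stdin>", line 5, in <module>
  File "h.py", line 30, in pick
    bot.movel([*xy,130],o,max_speed=250); say("above")
    ~~~~~~~~~^^^^^^^^^^^^^^^^^^^^^^^^^^^
bench.IKError: the arm cannot follow that straight line within its joint ranges
```

```bash
python3 - <<'E'
from h import *
bot.move_ptp([459,242,130],[np.pi,0,np.deg2rad(2.5)+np.pi]); say("flip")
pick([459,242],2.5)
cv2.imwrite("pics/top1.png",imaging.capture("top")[140:270,100:480])
E
```

```text
flip 5.63 [459.  241.8 130.1] [-3.14  0.   -3.1 ] open 0.994 F [-0.4  0.2  0.6] g 0.0 q [ 0.34  0.36 -0.42  0.79 -0.    0.3 ]
above 5.88 [459.  242.  130.1] [ 3.14  0.   -3.1 ] open 1.0 F [-0.4 -0.2 -0.4] g 0.0 q [ 0.34  0.36 -0.42  0.79  0.    0.3 ]
at 7.62 [459.5 242.2   3.5] [ 3.14  0.   -3.1 ] open 0.802 F [ 0.1  0.2 -0.4] g 0.0 q [ 0.34  0.54 -0.54  0.49 -0.    0.3 ]
gripped 8.01 [459.4 242.2   3.5] [ 3.14  0.   -3.1 ] open 0.406 F [ 0.  -1.   4.5] g 30.36167621612549 q [ 0.34  0.54 -0.54  0.49  0.    0.3 ]
lifted 8.88 [458.3 241.7 109.2] [-3.14 -0.   -3.1 ] open 0.407 F [ 0.4  0.6 -0.1] g 29.913346767425537 q [ 0.34  0.39 -0.45  0.74 -0.    0.3 ]
```

View pics/top1.png

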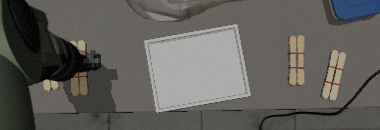

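The first bundle is gripped at 34.5 mm and lifted. I'll place it, then fetch the second.

```bash
cat >> h.py <<'E'
def place(xy):
    bot.movel([*xy,110],down(9),max_speed=200)
    bot.movel([*xy,8.5],max_speed=90,threshold=12); say("down")
    bot.grip(0.62); say("released")
    bot.movel([*xy,110],max_speed=180)
E
python3 - <<'E'
from h import *
place(tray(-8,-46))
bot.movel([465,150,130],max_speed=250)
cv2.imwrite("pics/top2.png",imaging.capture("top")[140:270,100:480]); say("off")
E
```

```text
down 11.83 [460.8 -54.8   8.9] [-3.14  0.   -2.98] open 0.406 F [-0.1  1.   0.4] g 29.907930493354797 q [-0.28  0.46 -0.68  0.43  0.   -0.43]
released 12.15 [460.5 -54.8   8.8] [-3.14  0.   -2.98] open 0.621 F [ 1.  -0.1  0.3] g 0.0 q [-0.28  0.46 -0.68  0.43 -0.   -0.43]
off 13.89 [464.6 148.9 129.4] [-3.14 -0.   -2.99] open 0.615 F [-0.6  0.2 -0.1] g 0.0 q [ 0.16  0.31 -0.5   0.76 -0.    0.  ]
```

View pics/top2.png

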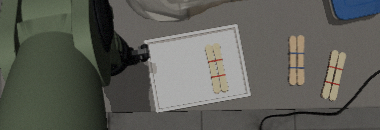

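The first bundle lies flat in the right half of the tray, at about crop px (217,68). Now for the second.

```bash
python3 - <<'E'
from h import *
pick([474,341.5],9.5)
if bot.get_state()["opening"]>0.3:
    place(tray(-8,44))
    bot.movel([380,240,200],max_speed=250)
    im=imaging.capture("top"); m=imaging.camera_model("top")
    cv2.imwrite("pics/top3.png",im[140:270,100:480]); cv2.imwrite("pics/side3.png",imaging.capture("side"))
    for c in sticks(im,(240,150,460,260)): print(rect(m,c,14))
say("end")
E
```

```text
above 14.81 [473.8 340.1 129.7] [-3.14 -0.   -2.98] open 0.626 F [-0.1 -0.4 -0.7] g 0.0 q [ 0.5   0.47 -0.25  0.85 -0.    0.33]
at 16.52 [474.6 341.8   3.7] [ 3.14  0.   -2.98] open 0.8 F [ 0.  -0.2 -0.6] g 0.0 q [ 0.5   0.63 -0.36  0.58  0.    0.33]
gripped 16.93 [474.4 341.8   3.6] [ 3.14  0.   -2.98] open 0.409 F [-0.4 -0.9  5.4] g 30.530009865760803 q [ 0.5   0.63 -0.36  0.58  0.    0.33]
lifted 17.79 [473.3 341.1 109.1] [-3.14 -0.   -2.98] open 0.407 F [ 0.2  0.3 -0. ] g 30.015031099319458 q [ 0.5   0.49 -0.27  0.81 -0.    0.33]
down 20.76 [446.7  34.2   8.9] [-3.14  0.   -2.98] open 0.404 F [ 0.5  0.8 -0.2] g 30.013214349746704 q [-0.09  0.44 -0.72  0.41 -0.   -0.25]
released 21.07 [446.4  34.2   8.8] [-3.14  0.   -2.98] open 0.624 F [-0.4 -1.3  0.4] g 0.0 q [-0.09  0.44 -0.72  0.41  0.   -0.25]
[ 438.8 -326.7   34.5  116.2  164.6]
[447.1  33.3  33.2 113.5   8. ]
[460.7 -55.7  33.7 113.    9.9]
[ 476.6 -242.3   35.   114.9  177.7]
end 22.98 [379.9 238.9 199.2] [-3.14 -0.   -2.99] open 0.621 F [0.5 1.  0.3] g 0.0 q [ 0.4   0.17 -0.49  0.91 -0.    0.24]
```

View pics/top3.png

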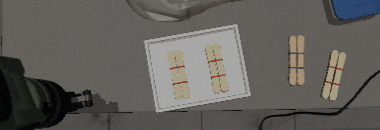

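View pics/side3.png

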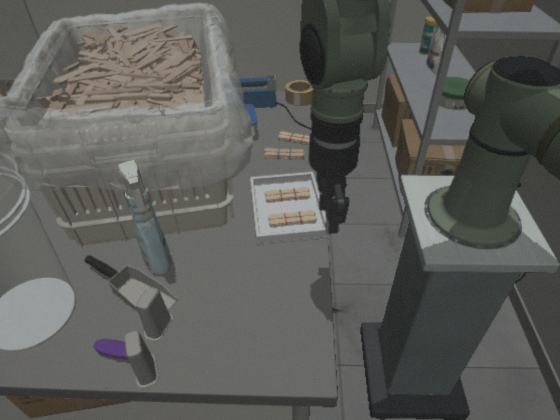

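Both views show two red bundles flat and side by side in the tray, at top-crop px (178,75) and (217,68). The third red bundle and the blue one haven't moved, and the arm is clear.

```bash
python3 -c "
from bench import bot
bot.dwell(0.3); print(bot.sign_off())"
```

```text
the job is handed in; nothing more can be done
None
```

I handed the job in at about 23 s: two red-banded bundles lie flat side by side in the tray, and the third red bundle hasn't moved; the final camera pictures show this, but no verdict came back.

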